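# Clamp the support post in the collet base of the microscope bench

### The job

Take the steel support post with the black cap out of its rack and set it gently into the collet base, foot first, until it stands fully home on the bottom. Then turn the collet nut clockwise by its crank until you feel the jaws take a firm grip on the post, without over-tightening, and let go; leave the rest of the bench undisturbed.

Things in the scene. Friction and masses are not known exactly. Their poses are not given: they have to be found in the camera images.
- post_cap (a point): Centre of the black cap of the loose post: the place to grip it. The cap is an upright cylinder, 24 mm in diameter and 24 mm high, on top of a bright steel shank 12 mm in diameter and 78 mm long; the post is 102 mm tall, about 0.16 kg. The foot lies 90 mm below this point. z runs up along the post.
- post_foot (a point): Centre of the underside of the post's foot (the edge of the foot is bevelled 2 mm). At the start the post stands upright in the middle hole of a fixed grey plastic rack with three holes in a row (70 x 130 mm, 34 mm high), 28 mm deep in it with about 1 mm of play all round; lift it straight up.
- nut_mouth (a point): Centre of the mouth, on top of the round knurled steel nut (42 mm in diameter, 20 mm high) of the fixed collet base, 71 mm above the bench, axis vertical. A funnel, 20 mm wide at the top, narrows in 5 mm to a bore 14 mm wide: 1 mm of play all round a 12 mm shank. The bottom lies 57 mm below this point; with the post fully home its cap's centre stands 33 mm above this point.
- collet_seat (a point): Centre of the bottom of the collet's bore, on which the post's foot must rest; 14 mm above the bench. z up.
- seat: The steel bottom of the collet's bore; its top is collet_seat. It is damaged by more than 30 N (a drop or a hard push).
- crank_grip (a point): Where to hold the crank handle: an upright black pin, 12 mm in diameter, fixed to the nut's 8 mm steel arm, 70 mm from the nut's axis (the vertical through nut_mouth). This point is 88 mm above the bench, the pin's top 102 mm, the arm's top under the pin 65 mm. x of this frame points outwards along the arm. The pin does not spin on its own, but fingers may slide round it.
- nut: The nut with its crank. Clockwise from above closes the jaws. It starts at an unknown place of its thread: 0.5 to 1.5 rad of easy turning (drag 2.6 N at the pin, up to 5 N felt where fingers rub round it), then the jaws touch the post and drag climbs by 1 to 2 N each 0.05 rad: 6 to 9 N is a firm grip, from 11 N the jaws mark the post. It stays where left, springing back a little.
- jaw0: One of three small steel collet jaws, hidden inside the base under the nut, that close evenly on the shank as the nut turns. Origin on the collet's axis, 40 mm above the bench.
- jaw1: The second jaw, as jaw0.
- jaw2: The third jaw, as jaw0.
- objective_mid (a point): Centre of a brass microscope objective, 28 mm in diameter, 44 mm high, that stands loose on the bench. Leave it alone.
- slide_box_mid (a point): Centre of a loose grey slide box, 90 x 60 x 32 mm. Leave it alone.
- jar_mid (a point): Centre of a loose amber jar with a white lid, 44 mm in diameter, 60 mm high. Leave it alone.

How it is judged:
On the way, in this order (a step that is already met when the one before it is completed fails the run):
1. the post stands fully home in the collet (z of post_foot in the frame of collet_seat below 0.0025 m and horizontal distance between post_foot and collet_seat below 0.004 m and angle between post_foot's own z axis and vertical below 0.1 rad), for 0.2 s.
2. all three jaws grip the post (contact force between each of jaw0, jaw1, jaw2 and post above 6 N), for 0.2 s.
At the end, for the whole second after the job is handed in: The post stands still and upright (within 0.05 rad) in the collet, its foot within 2.5 mm of the bottom and 3 mm of the axis, and each of the three jaws holds it with more than 6 N after the robot has let go (all of step 2 and z of post_foot in the frame of collet_seat below 0.0025 m and horizontal distance between post_foot and collet_seat below 0.003 m and angle between post_foot's own z axis and vertical below 0.05 rad and linear speed of post below 0.02 m/s); the robot touches nothing.
It fails at once if the nut was over-tightened: a jaw pressed the post with more than 50 N (contact force between any of jaw0, jaw1, jaw2 and post above 50 N).
It fails at once if the post was dropped or rammed onto the bottom (more than 30 N) (contact force between seat and post above 30 N).
It fails at once if a bystander was moved by more than 30 mm (distance of any of objective_mid, slide_box_mid, jar_mid from where it was at the start of the episode above 0.03 m).
It also fails if it takes over 72 s, if anything falls off the work surface, if the arm or the gripper's body presses on something with over 40 N, if the wrist force passes 120 N, or if a joint passes its speed limit or range.

### The arm

A 6-joint arm with a two-finger parallel gripper is mounted at the origin on the work surface. World frame = base frame: x ahead of the robot, y to its left, z up, the work surface at z = 0. Lengths are in m, angles in rad, forces in N, time in s.
With the tool pointing down it reaches from about 0.35 to 0.775 m from the base axis. Payload 5.5 kg.
Tool frame: the origin (TCP) lies midway between the tips of the shut fingers; the grasp point (between the pads) lies 19 mm behind it (pinch_z is the distance from the TCP to the grasp point, in m); z points along the fingers, x is the direction in which the jaws open and shut, and the axes are right-handed (so a half turn about z gives the same grasp; the last joint's range is limited). The gripper opens to 85 mm and grips with 20 to 120 N. Pads are 22 mm wide; open, the fingers measure 114 mm over their backs; the gripper's body (76 mm by 85 mm) begins 54 mm behind the grasp point. The pads swing forward as they close: fully open they stand 13 mm farther back than shut.
Start: joints at [-1.47, 0.313, 0.046, 1.304, 0, 1.431], TCP at [0.137, -0.558, 0.231] pointing down, gripper open.
Joint ranges: [-2.76, 2.76], [-0.86, 1.69], [-1.03, 1.26], [-2.2, 2.34], [-1.47, 1.5], [-3.14, 3.14]. Speed limits (rad/s): [2.57, 2.57, 3.14, 3.14, 3.14, 3.14].

### API

Orientations are given as a unit quaternion [w, x, y, z].
In Python, from workcell import get_state, read_camera, camera_info, hand_in, trace, pinch_z gives the robot as it stands. The module is installed in compiled form; this text tells all that it offers.
- The arm moves only by the tool arm_command, never from a script. Its argument "steps" is text: rows parted by semicolons, each of 4 numbers parted by spaces: the shift along the world's x, y, z in mm, then the turn about the world's z in rad. In form: tx ty tz spin; .... A call has 1 to 20 rows; each row is the pose to reach, as a shift and turn from the pose measured when the call began; what a row does not reach only later rows make up. A row lasts 1/8 s, in which the tool goes at most 62.5 mm and 10.7 degrees, less where a joint would pass 70% of its speed; a pose out of reach is approached as far as the arm can. A call with a gripper value outside its range is refused whole. "fingers" is the gripper command: -1 is shut, 1 is fully open, values between are in proportion, set as the call begins (left out, the last holds). The fingers move at their own pace and stop on an object; "newtons" is the grip in N (left out, the last holds). Time passes only in rows, so rows that repeat a pose let the fingers close. It gives the time, the measured TCP pose, the force and the opening at its end, in the units of the state.
- get_state(): the state, without advancing time (a new reading comes with each control period).
- read_camera(name): name is "scene" or "side" or "wrist"; returns the picture (480x640x3 uint8, red, green, blue); there is no depth.
- camera_info(name): a dict with "mtx" (3x3 intrinsics, pixels), "k1" (the pictures are not rectified: a ray, as slopes to the right and down, at radius r is drawn at 1 + k1 r^2 times it, then the intrinsics apply), "R" (3x3) and "t" (3): a world point X has camera coordinates R X + t. Camera axes: x right, y down, z forward; pixel columns grow to the right and rows downward; lengths in m; the calibration is good to about 2 mm. A picture is of the moment at which its call begins: read the wrist's pose just before it. camera_info takes no time and is no camera call; for the wrist camera it gives the pose at the moment of the call.
- hand_in(): hands the job in, once; it reports no verdict.
Trained networks look in the newest picture that a camera, given by its name, has taken for a name from the list of things; names that differ only in an ending like _2 or _b are one class to them, and where a whole thing is asked for, a point or a joint stands for the part that bears it (a point fixed in the world has none). Each returns a list of dicts, best first, with "score" (0 to 1); they miss things now and then, are a little off and sometimes report something else, mostly with a low value. They report only what shows in the picture. A call takes as long as a camera call.
- trace(camera, name): "mask" (480x640 bool, what is visible of it) and "box" ([left, top, width, height] in pixels, round what is visible of it).
The state is a dict: "clock": time; "joint_pos": joint angles; "qvel": joint speeds; "tau": joint torques, N m; "tcp_pos": TCP position; "orientation": TCP orientation; "wrist_force": force on the tool from outside, world axes, zero at the start; "ft_torque": the same for the moment, N m; "finger_gap": finger opening in m.
Only numpy, scipy, OpenCV 4.12 (cv2) and the standard library are available. Lean on these libraries where they do the work, as an engineer would, in place of code of your own. Each camera call takes 0.05 s, during which the arm holds its last target.

## Working session

There is one attempt and no reset: what is moved stays moved. The work goes in short steps, Python scripts to look and compute and a tool call to move; the robot and the scene stay as the last step left them, time stands still between calls to the robot, and variables do not carry over. Pictures are saved under pics/ and viewed, and the job is handed in when it is done.

Besides the shell and the picture viewer there is one more tool, called after "Emit:" as name(argument=value, ...) on one line, values as JSON. arm_command: Moves the arm, as the interface text tells. Its arguments: {"type":"object","properties":{"steps":{"type":"string"},"fingers":{"type":"number"},"newtons":{"type":"number"}},"required":["steps"]}

```bash
mkdir -p pics; cat > h.py <<'E'
import numpy as np, cv2
from workcell import *
def snap(n,f):
    im=read_camera(n); cv2.imwrite(f'pics/{f}.png',cv2.cvtColor(im,cv2.COLOR_RGB2BGR)); return im
def proj(X,ci):
    c=ci['R']@np.asarray(X,float)+ci['t']; s=c[:2]/c[2]; s=s*(1+ci['k1']*(s@s)); return (ci['mtx']@[s[0],s[1],1])[:2]
def ray(px,ci):
    d=np.linalg.inv(ci['mtx'])@[px[0],px[1],1]; d=d[:2]; s=d.copy()
    for _ in range(30): s=d/(1+ci['k1']*(s@s))
    R=np.array(ci['R']); o=-R.T@ci['t']; v=R.T@np.array([s[0],s[1],1]); return o,v/np.linalg.norm(v)
def atz(px,ci,z):
    o,v=ray(px,ci); return o+v*(z-o[2])/v[2]
def tri(rs):
    A=0;b=0
    for o,v in rs:
        P=np.eye(3)-np.outer(v,v); A=A+P; b=b+P@o
    X=np.linalg.solve(A,b); return X,[np.linalg.norm((np.eye(3)-np.outer(v,v))@(X-o)) for o,v in rs]
E
python3 - <<'E'
from h import *
for n in ['scene','side','wrist']:
    im=snap(n,'a_'+n); ci=camera_info(n); print(n,(-np.array(ci['R']).T@ci['t']).round(3),ci['mtx'][0][0],ci['k1'])
    for k in ['post_cap','nut','crank_grip','nut_mouth']:
        for r in trace(n,k)[:2]:
            m=r['mask'];ys,xs=np.nonzero(m); print(k,round(r['score'],2),r['box'],xs.mean().round(1) if len(xs) else 0,ys.mean().round(1) if len(ys) else 0,len(xs))
s=get_state();print(s['clock'],s['tcp_pos'],s['orientation'],s['wrist_force'],s['finger_gap'],pinch_z)
E
```

```text
scene [ 1.159 -0.202  0.584] 479.66620774676176 -0.11410088850160661
post_cap 0.47 [179.3, 259.8, 55.5, 30.6] 203.6 275.0 775
nut 0.64 [181.8, 259.3, 52.3, 30.0] 204.3 275.0 745
crank_grip 0.9 [182.0, 260.6, 55.6, 26.9] 203.5 275.2 848
nut_mouth 0.78 [180.1, 254.8, 56.9, 31.6] 203.7 275.1 775
side [0.289 0.889 0.652] 534.0053145759932 0.04281216820692773
post_cap 0.65 [305.9, 259.5, 14.8, 40.3] 312.4 274.6 384
post_cap 0.22 [246.1, 205.6, 16.9, 34.5] 254.1 222.5 567
nut 0.85 [337.0, 187.4, 39.7, 21.5] 357.4 198.0 442
crank_grip 0.83 [338.4, 186.7, 37.4, 20.3] 356.8 198.0 447
nut_mouth 0.94 [339.7, 192.7, 33.1, 16.0] 356.9 197.9 404
wrist [ 0.219 -0.537  0.374] 389.81112783595137 -0.02160497676825569
0.75 [ 0.13711723 -0.5584659   0.23133947] [ 5.30517385e-05  7.86905370e-01 -6.17073685e-01  5.30316939e-05] [ 0.66236259  0.59077468 -0.12809618] 0.08566066439711953 0.0187
```

View pics/a_scene.png

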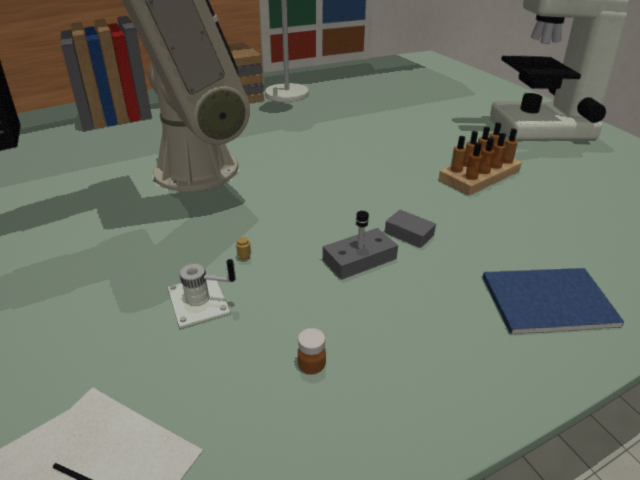

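View pics/a_side.png

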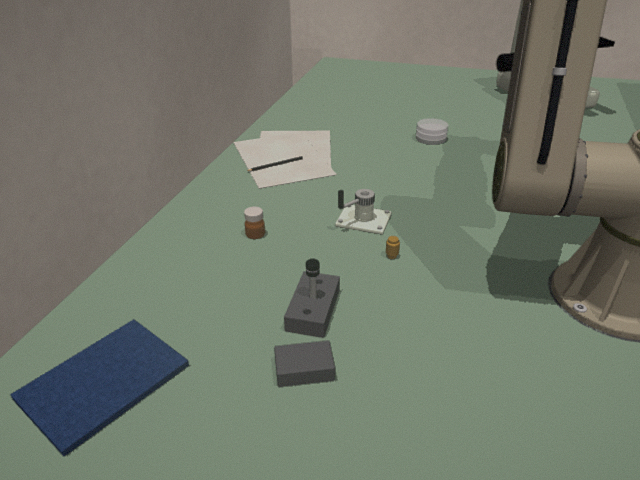

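View pics/a_wrist.png

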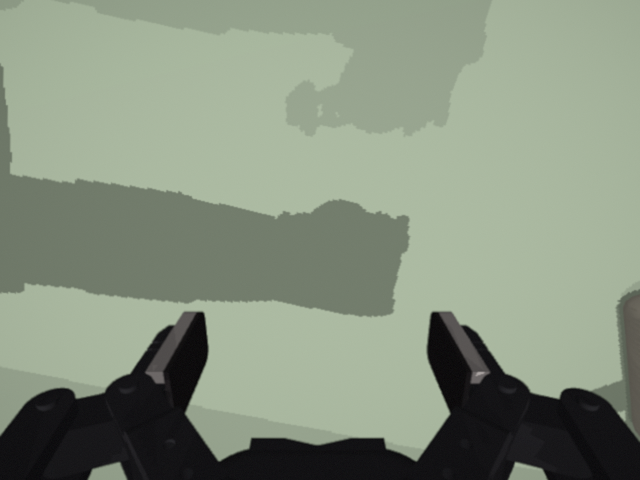

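```bash
python3 - <<'E'
from h import *
S=cv2.imread('pics/a_scene.png');D=cv2.imread('pics/a_side.png')
a=cv2.resize(S[240:330,160:260],None,fx=4,fy=4,interpolation=2);b=cv2.resize(D[175:245,320:410],None,fx=4,fy=4,interpolation=2)
c=cv2.resize(S[200:260,330:400],None,fx=4,fy=4,interpolation=2);d=cv2.resize(D[250:310,285:355],None,fx=4,fy=4,interpolation=2)
o=np.zeros((600,780,3),np.uint8)
for i,(y,x) in zip((a,b,c,d),((0,0),(0,402),(362,0),(362,402))):
    h=min(i.shape[0],600-y); o[y:y+h,x:x+i.shape[1]]=i[:h]
cv2.imwrite('pics/b.png',o)
cs,cd=camera_info('scene'),camera_info('side')
for n,p,q in [('cap',(362,219),(312.5,268)),('mouth',(193,271),(365,194)),('pin',(231,270),(340.5,199)),('obj',(243.5,248),(392.5,247)),('box',(410,228),(305,363)),('jar',(312,351),(255,222))]:
    print(n,*tri([ray(p,cs),ray(q,cd)]))
E
```

```text
cap [0.52159041 0.19886656 0.09566428] [np.float64(0.00043126848499927415), np.float64(0.0004312684849991022)]
mouth [ 0.50404511 -0.11974736  0.07065289] [np.float64(0.0007171819314775209), np.float64(0.0007171819314776342)]
pin [ 0.54435994 -0.06334732  0.08272468] [np.float64(0.0005780792105855924), np.float64(0.0005780792105856403)]
obj [ 0.41723388 -0.00404165  0.02391783] [np.float64(0.0005712643285790958), np.float64(0.0005712643285790628)]
box [0.49083461 0.33818259 0.01604084] [np.float64(0.0012308352813748293), np.float64(0.0012308352813747748)]
jar [0.7185517  0.00139987 0.03196359] [np.float64(0.0018115797538347388), np.float64(0.001811579753834683)]
```

View pics/b.png

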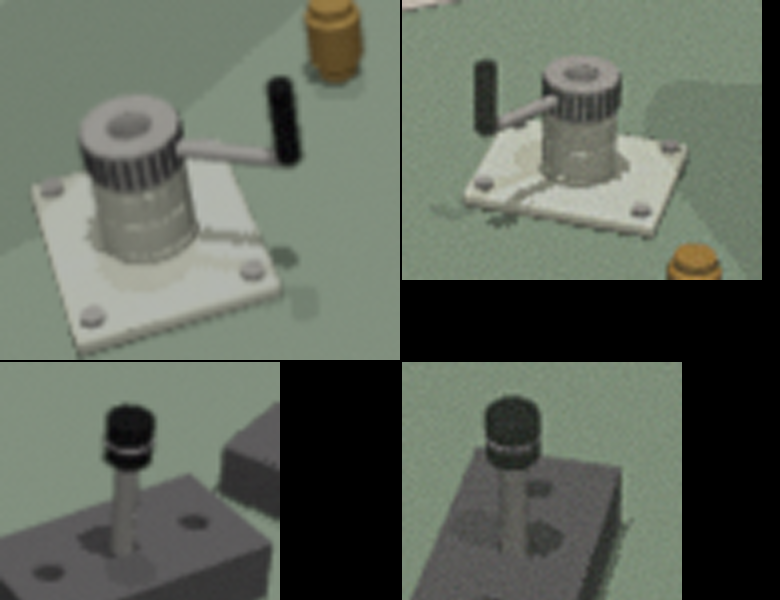

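```bash
cat >> h.py <<'E'
from scipy.spatial.transform import Rotation as Ro
def q2R(q): return Ro.from_quat([q[1],q[2],q[3],q[0]]).as_matrix()
def Rdown(phi): # opening direction angle phi
    c,s=np.cos(phi),np.sin(phi); return np.array([[c,s,0],[s,-c,0],[0,0,-1.]])
E
python3 - <<'E'
from h import *
s=get_state();ci=camera_info('wrist');R0=q2R(s['orientation']);p0=s['tcp_pos']
Rc=np.array(ci['R'])@R0; tc=np.array(ci['R'])@p0+ci['t']   # cam = Rc*tool+tc
np.savez('wc.npz',Rc=Rc,tc=tc)
print(Rc.round(3),tc)
def pred(tcp,phi,X):
    R=Rdown(phi); c=dict(ci); c['R']=Rc@R.T; c['t']=tc-c['R']@tcp; return proj(X,c).round(0)
for tcp in [(.52,.05,.3),(.52,.0,.3),(.50,.10,.25),(.5,-.15,.25),(.5,-.2,.25),(.47,-.15,.25),(.45,-.22,.25)]:
  for f in (104,144): print(tcp,f,*[pred(np.array(tcp),np.radians(f),X) for X in [(.5216,.1989,.096),(.504,-.12,.071),(.544,-.063,.088)]])
E
```

```text
[[ 1.    -0.     0.   ]
 [ 0.     0.945 -0.327]
 [-0.     0.327  0.945]] [0.00118394 0.03326344 0.1628567 ]
(0.52, 0.05, 0.3) 104 [471. 237.] [146. 132.] [195. 192.]
(0.52, 0.05, 0.3) 144 [403. 315.] [217.  24.] [220. 109.]
(0.52, 0.0, 0.3) 104 [519. 249.] [199. 145.] [247. 204.]
(0.52, 0.0, 0.3) 144 [428. 348.] [254.  74.] [256. 156.]
(0.5, 0.1, 0.25) 104 [428. 265.] [ 57. 147.] [112. 214.]
(0.5, 0.1, 0.25) 144 [365. 316.] [134. -33.] [138.  70.]
(0.5, -0.15, 0.25) 104 [689. 326.] [351. 217.] [404. 281.]
(0.5, -0.15, 0.25) 144 [497. 483.] [335. 234.] [336. 314.]
(0.5, -0.2, 0.25) 104 [736. 337.] [406. 231.] [458. 294.]
(0.5, -0.2, 0.25) 144 [517. 510.] [367. 276.] [367. 353.]
(0.47, -0.15, 0.25) 104 [672. 354.] [342. 249.] [393. 311.]
(0.47, -0.15, 0.25) 144 [471. 495.] [307. 253.] [309. 331.]
(0.45, -0.22, 0.25) 104 [723. 385.] [410. 286.] [459. 345.]
(0.45, -0.22, 0.25) 144 [485. 538.] [334. 320.] [335. 392.]
```

Emit:
arm_command(steps="20 20 5 0.17; 45 50 10 0.34; 75 80 15 0.51; 105 115 19 0.68; 135 145 19 0.85; 165 180 19 1.02; 195 212 19 1.19; 225 245 19 1.36; 255 280 19 1.53; 285 310 19 1.70; 315 345 19 1.87; 335 368 19 2.04; 343 378 19 2.21; 343 378 19 2.38; 343 378 19 2.55; 343 378 19 2.72; 343 378 19 2.8; 343 378 19 2.8", fingers=1, newtons=40)

```text
clock: 3.0
tcp_pos: [0.4801, -0.1805, 0.2504]
orientation: [0.0, 0.742, 0.67, 0.0]
wrist_force: [0.9, -0.5, 0.3]
finger_gap: 0.0851
```

```bash
python3 - <<'E'
from h import *
s=get_state();ci=camera_info('wrist');im=snap('wrist','c1')
print(s['clock'],s['tcp_pos'],s['orientation'],s['joint_pos'])
for X in [(.504,-.12,.071),(.544,-.063,.088)]: print(proj(X,ci))
for k in ['nut','nut_mouth','crank_grip']:
    for r in trace('wrist',k)[:2]: print(k,r['score'],r['box'])
E
```

```text
3.0 [ 0.48014222 -0.18046113  0.25041702] [2.59247587e-05 7.42134644e-01 6.70250821e-01 8.25929294e-05] [-5.16202700e-01  1.87347954e-01 -7.25712812e-02  1.31077591e+00
  1.40485396e-04 -4.14499790e-01]
[387.68715063 224.15356887]
[459.46305195 268.00318101]
nut 0.71 [359.1, 198.3, 113.2, 83.0]
nut_mouth 0.98 [358.1, 199.3, 112.9, 83.2]
nut_mouth 0.52 [491.1, 349.9, 23.2, 30.0]
crank_grip 0.89 [359.9, 196.9, 109.8, 83.1]
```

View pics/c1.png

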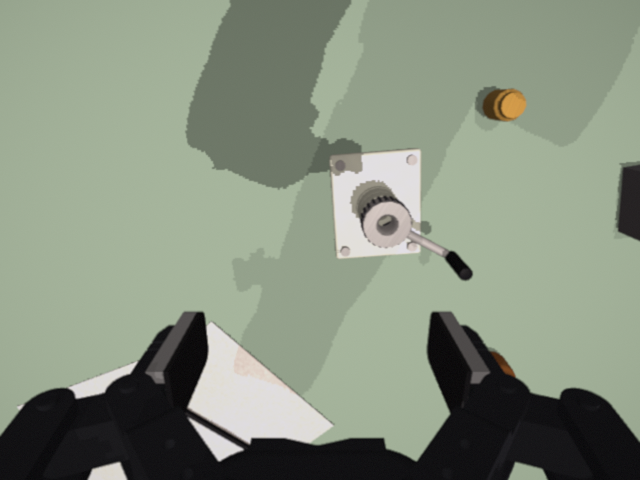

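Emit:
arm_command(steps="3 35 0 0.17; 6 80 0 0.34; 9 130 0 0.51; 12 180 0 0.68; 15 230 0 0.85; 18 265 0 1.02; 20 280 0 1.04; 20 280 0 1.04; 20 280 0 1.04")

```text
clock: 4.32
tcp_pos: [0.5001, 0.0986, 0.2503]
orientation: [-0.0, 0.312, 0.95, -0.0]
wrist_force: [0.1, -0.6, -0.6]
finger_gap: 0.0851
```

```bash
python3 - <<'E'
from h import *
s=get_state();ci=camera_info('wrist');im=snap('wrist','c2')
print(s['clock'],s['tcp_pos'],s['orientation'],s['joint_pos'])
for X in [(.5216,.1989,.096),(.5216,.1989,.108),(.5216,.1989,.034)]: print(proj(X,ci))
for k in ['post_cap']:
    for r in trace('wrist',k)[:3]: print(k,r['score'],r['box'])
c=cv2.imread('pics/c1.png'); c2=cv2.imread('pics/c2.png')
o=np.hstack([cv2.resize(c[180:300,340:490][:, :130],None,fx=3,fy=3,interpolation=2),cv2.resize(c2[256:376,300:430],None,fx=3,fy=3,interpolation=2)]);cv2.imwrite('pics/c12.png',o)
E
```

```text
4.325 [0.50014261 0.09857696 0.25031871] [-8.44924717e-05  3.12197916e-01  9.50017063e-01 -1.83663010e-04] [ 3.71871624e-02  1.81584497e-01 -7.99115091e-02  1.30958636e+00
 -2.85772275e-04 -8.98597689e-01]
[364.816714   314.85138083]
[366.46603418 322.27214756]
[357.78058518 283.21875784]
post_cap 0.91 [353.0, 277.9, 33.1, 54.5]
```

View pics/c2.png

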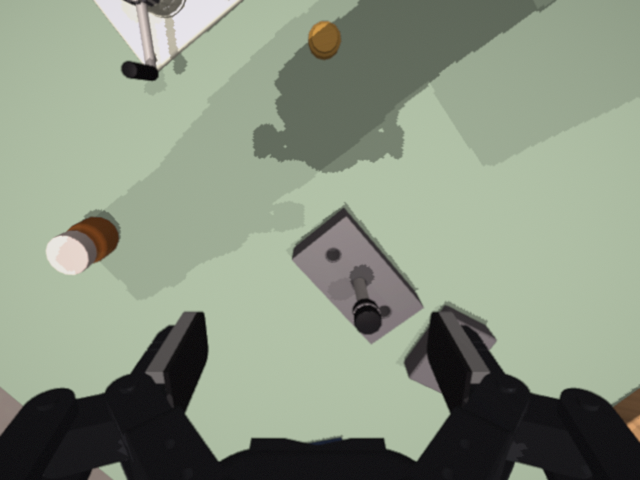

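View pics/c12.png

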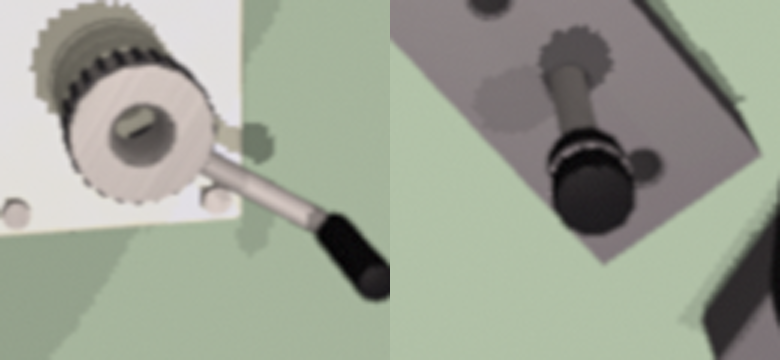

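```bash
python3 - <<'E'
from h import *
w=np.load('wc.npz')
def ciw(tcp,q):
    c=dict(camera_info('wrist')); R=q2R(q); c['R']=w['Rc']@R.T; c['t']=w['tc']-c['R']@np.array(tcp); return c
w1=ciw([ 0.48014222,-0.18046113,0.25041702],[2.59e-05,7.42134644e-01,6.70250821e-01,8.26e-05])
w2=ciw([0.50014261,0.09857696,0.25031871],[-8.4e-05,3.12197916e-01,9.50017063e-01,-1.8e-04])
cs,cd=camera_info('scene'),camera_info('side')
# zoomed b.png readings
for n,z,V in [('captop',.108,[(cs,(330+130/4,200+(420-362)/4)),(cd,(285+(513-402)/4,250+(411-362)/4)),(w2,(368,321.3))]),
  ('mouth',.071,[(cs,(160+131/4,240+126/4)),(cd,(320+(582-402)/4,175+72/4)),(w1,(387.2,224.8))]),
  ('pintop',.102,[(cs,(160+281/4,240+85/4)),(cd,(320+(486-402)/4,175+66/4)),(w1,(340+374/3,180+280/3))])]:
    print(n,*tri([ray(p,c) for c,p in V])); 
    for c,p in V: print('   ',atz(p,c,z).round(4))
E
```

```text
captop [0.52170831 0.19796164 0.10639245] [np.float64(0.0015506545646814121), np.float64(0.001222270584007622), np.float64(0.0006016906741128552)]
    [0.5255 0.1973 0.108 ]
    [0.5208 0.1983 0.108 ]
    [0.5208 0.1966 0.108 ]
mouth [ 0.50467302 -0.12190709  0.07098697] [np.float64(0.002173557404008039), np.float64(0.0014374925188504345), np.float64(0.001207847339931344)]
    [ 0.5066 -0.1202  0.071 ]
    [ 0.5047 -0.1247  0.071 ]
    [ 0.5041 -0.123   0.071 ]
pintop [ 0.54356043 -0.06392386  0.10016574] [np.float64(0.0018173039901204023), np.float64(0.0008949421994905432), np.float64(0.0014633832389754282)]
    [ 0.5465 -0.0627  0.102 ]
    [ 0.5429 -0.0625  0.102 ]
    [ 0.542  -0.0661  0.102 ]
```

Emit:
arm_command(steps="6 30 0 0; 14 65 -10 0; 20 90 -30 0; 21 98.5 -60 0; 21 98.5 -95 0; 21 98.5 -125 0; 21 98.5 -150 0; 21 98.5 -168 0; 21 98.5 -175 0; 21 98.5 -175 0; 21 98.5 -175 0")

```text
clock: 5.8
tcp_pos: [0.522, 0.1968, 0.0763]
orientation: [0.001, 0.313, 0.95, 0.0]
wrist_force: [0.0, 0.3, 0.1]
finger_gap: 0.0854
```

```bash
python3 - <<'E'
from h import *
snap('wrist','d1');s=get_state();print(s['clock'],s['tcp_pos'],s['wrist_force']);ci=camera_info('wrist');print(proj((.521,.1972,.108),ci),proj(s['tcp_pos'],ci))
E
```

```text
5.85 [0.52197215 0.19683013 0.07633103] [ 0.60882168 -0.04909736 -0.34303958]
[317.97655118 357.72577771] [315.46720198 310.82549617]
```

View pics/d1.png

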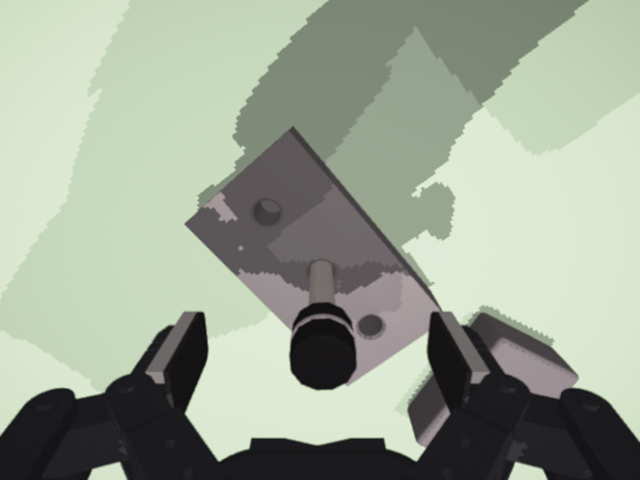

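Emit:
arm_command(steps="-2 1.2 0 0; -2 1.2 0 0; -2 1.2 0 0; -2 1.2 0 0; -2 1.2 0 0; -2 1.2 0 0; -2 1.2 0 0; -2 1.2 0 0; -2 1.2 0 0; -2 1.2 0 0; -2 1.2 0 0; -2 1.2 0 0", fingers=-1, newtons=40)

```text
clock: 7.35
tcp_pos: [0.5201, 0.1981, 0.0765]
orientation: [0.001, 0.312, 0.95, 0.0]
wrist_force: [-0.1, 0.4, 5.7]
finger_gap: 0.0228
```

```bash
python3 - <<'E'
from h import *
snap('wrist','d2');s=get_state();print(s['clock'],s['tcp_pos'],s['wrist_force'],s['finger_gap'],s['joint_pos'])
E
```

```text
7.4 [0.52013462 0.19810858 0.0765444 ] [-0.77362085 -0.48376442  5.1938409 ] 0.023041747039982203 [ 2.19718478e-01  3.70790266e-01 -2.67178157e-01  9.30872853e-01
 -6.68257477e-05 -7.15492309e-01]
```

View pics/d2.png

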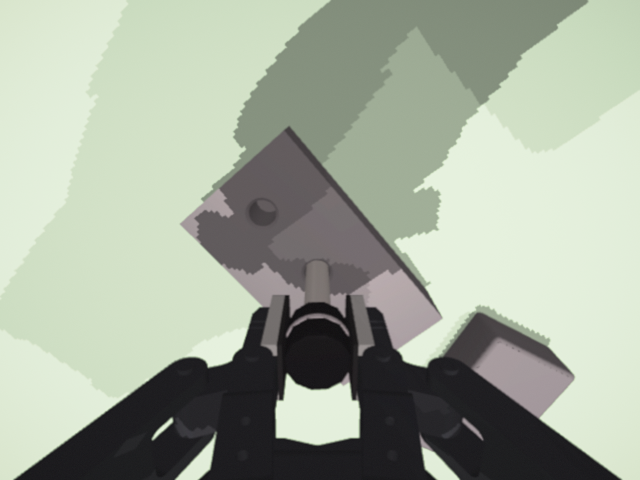

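Emit:
arm_command(steps="0 0 3 0; 0 0 8 0; 0 0 15 0; 0 0 25 0; 0 0 38 0; 0 0 55 0; 0 0 75 0; 0 0 95 0; 0 0 110 0; 0 0 118 0; 0 0 120 0; 0 0 120 0")

```text
clock: 8.9
tcp_pos: [0.5198, 0.198, 0.1961]
orientation: [0.0, 0.312, 0.95, 0.0]
wrist_force: [-0.3, -0.7, -1.8]
finger_gap: 0.0229
```

```bash
python3 - <<'E'
from h import *
snap('wrist','e1');snap('side','e1s');s=get_state();print(s['clock'],s['tcp_pos'],s['orientation'],s['wrist_force'],s['finger_gap'])
a=cv2.imread('pics/e1.png');b=cv2.imread('pics/e1s.png')
cv2.imwrite('pics/e1b.png',np.hstack([a[200:480,140:500],cv2.resize(b[180:300,250:370],(280,280),interpolation=2)]))
E
```

```text
9.0 [0.51968336 0.19802502 0.19577132] [2.26645544e-04 3.12456776e-01 9.49931944e-01 1.17016291e-04] [ 0.21647541 -0.18917835 -1.52272286] 0.022341086846808453
```

View pics/e1b.png

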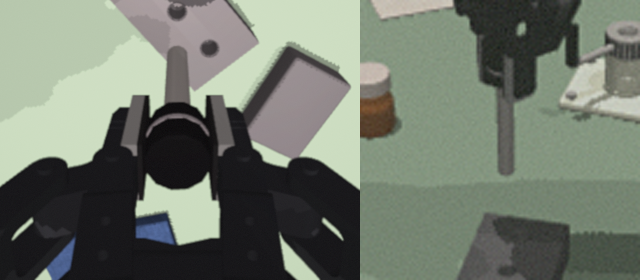

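Emit:
arm_command(steps="-1 -15 0 0; -3 -45 0 0; -5 -85 0 0; -7 -130 0 0; -9 -175 0 0; -11 -220 0 0; -13 -260 0 0; -14 -290 0 0; -15 -311 0 0; -15.4 -320 0 0; -15.4 -321 0 0; -15.4 -321 0 0; -15.4 -321 0 0")

```text
clock: 10.62
tcp_pos: [0.5043, -0.1222, 0.1958]
orientation: [0.0, 0.312, 0.95, 0.0]
wrist_force: [0.1, 0.9, -2.7]
finger_gap: 0.0229
```

```bash
python3 - <<'E'
from h import *
s=get_state();print(s['clock'],s['tcp_pos'],s['orientation'],s['wrist_force'],s['finger_gap'])
ci=camera_info('wrist')
snap('wrist','f1');snap('side','f1s');snap('scene','f1c')
a=cv2.imread('pics/f1.png');b=cv2.imread('pics/f1s.png');c=cv2.imread('pics/f1c.png')
z=lambda i,k:cv2.resize(i,None,fx=k,fy=k,interpolation=2)
o=np.zeros((600,800,3),np.uint8)
A=z(a[180:380,230:400],3);o[:600,:510]=A
B=z(b[120:240,330:402],2.5);o[:300,520:700]=B
C=z(c[190:310,160:250],2.5);o[300:600,520:745]=C
cv2.imwrite('pics/f1z.png',o)
t=s['tcp_pos']
for dz in(.0187+.012,.0187-.09): print(proj(t+[0,0,dz],ci))
print(proj((.5043,-.123,.071),ci))
E
```

```text
10.625 [ 0.50430431 -0.12222548  0.19577733] [1.88596176e-04 3.11896288e-01 9.50116118e-01 1.80654136e-04] [ 0.07049303  0.86901889 -2.72187675] 0.02285381714262312
[315.10050805 356.68671998]
[315.91241876 248.97581405]
[315.48136043 221.21427931]
```

View pics/f1z.png

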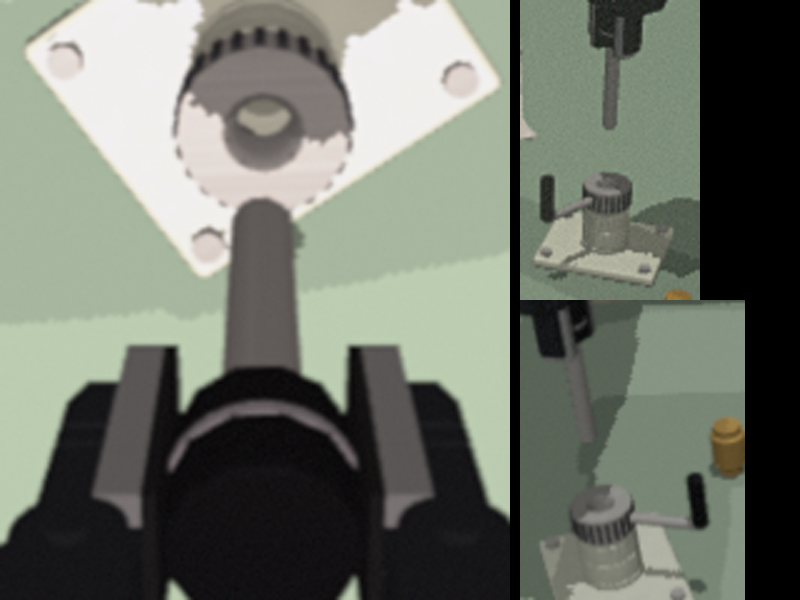

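```bash
cat >> h.py <<'E'
from scipy.optimize import least_squares
def solve_axis(px,ci,z,extra=np.zeros(3)):
    "xy such that (x,y,z)+extra projects to px"
    return atz(px,ci,z+extra[2])[:2]-extra[:2]
E
python3 - <<'E'
from h import *
s=get_state();R=q2R(s['orientation']);t=s['tcp_pos'];ci=camera_info('wrist')
zf=t[2]+.0187-.09
f=solve_axis((317.3,246),ci,zf,-.006*R[:,1]+[0,0,.002]); m=atz((317.7,223.5),ci,.071)[:2]
cap=atz((230+264/3,0),ci,zf+.102)
print('foot-tcp',f-t[:2],'mouth',m,'mouth-foot mm',(m-f)*1e3,'toolframe',(R[:2,:2].T@(m-f))*1e3)
cs,cd=camera_info('scene'),camera_info('side')
# side zoom: foot bottom centre (610,127)->, mouth(608,181); scene foot(587,441) mouth(602,498)
for n,c,fp,mp in [('side',cd,(330+90/2.5,120+125/2.5),(330+87.5/2.5,120+181/2.5)),('scene',cs,(160+66/2.5,190+139/2.5),(160+82/2.5,190+198/2.5))]:
    print(n,fp,mp,'mouth-foot',(atz(mp,c,.071)-atz(fp,c,zf))[:2]*1e3, atz(fp,c,zf)[:2]-t[:2])
E
```

```text
foot-tcp [0.00135683 0.0031597 ] mouth [ 0.50413471 -0.12088437] mouth-foot mm [-1.59366948 -1.63552763] toolframe [ 0.31386416 -2.26190652]
side (366.0, 170.0) (365.0, 192.4) mouth-foot [-0.72754061  2.74639602] [ 0.00168794 -0.00762407]
scene (186.4, 245.6) (192.8, 269.2) mouth-foot [-3.75480482  3.34962327] [-6.13851337e-05  4.12797682e-04]
```

Emit:
arm_command(steps="0 0 -5 0; -1 -0.5 -15 0; -1 -0.5 -26 0; -1 -0.5 -36 0; -1 -0.5 -42 0; -1 -0.5 -42 0; -1 -0.5 -42 0")

```text
clock: 11.65
tcp_pos: [0.5036, -0.1231, 0.1541]
orientation: [0.001, 0.312, 0.95, 0.0]
wrist_force: [-0.6, -0.1, -1.2]
finger_gap: 0.0226
```

```bash
python3 - <<'E'
from h import *
s=get_state();print(s['clock'],s['tcp_pos'],s['orientation'],s['wrist_force'],s['finger_gap'])
ci=camera_info('wrist')
snap('wrist','g1');snap('side','g1s');snap('scene','g1c')
a=cv2.imread('pics/g1.png');b=cv2.imread('pics/g1s.png');c=cv2.imread('pics/g1c.png')
z=lambda i,k:cv2.resize(i,None,fx=k,fy=k,interpolation=2)
o=np.zeros((600,800,3),np.uint8)
o[:600,:440]=z(a[180:330,265:375],4)
o[:300,450:750]=z(b[155:215,335:395],5)
o[300:600,450:750]=z(c[235:295,160:220],5)
cv2.imwrite('pics/g1z.png',o)
E
```

```text
11.65 [ 0.50359893 -0.12305418  0.15408705] [5.21861750e-04 3.12033367e-01 9.50070994e-01 1.13218747e-04] [-0.60518897 -0.14895823 -1.23166149] 0.022633438508709445
```

View pics/g1z.png

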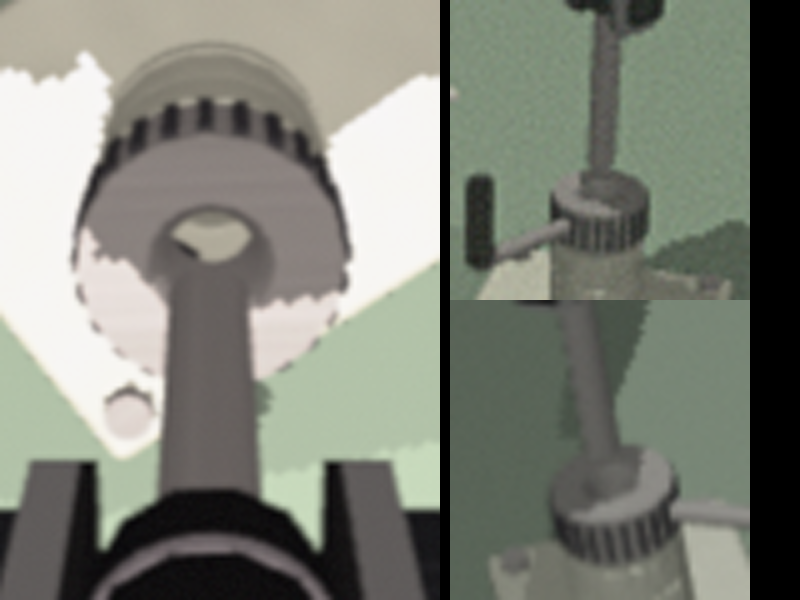

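```bash
python3 - <<'E'
from h import *
s=get_state();R=q2R(s['orientation']);t=s['tcp_pos'];ci=camera_info('wrist')
cs,cd=camera_info('scene'),camera_info('side')
for zf in (.0808,.0828):
    f=solve_axis((317.5,244.5),ci,zf,-.006*R[:,1]+[0,0,.002]); m=atz((317.8,244.3),ci,.071)[:2]
    print('wrist foot-tcp',f-t[:2],'mouth',m,'m-f',(m-f)*1e3,'tool',(R[:2,:2].T@(m-f))*1e3)
    # tcp-axis assumption rim prediction
    print(proj(np.r_[t[:2],zf]-.006*R[:,1]+[0,0,.002],ci))
    fs=(364.6,190.5);ms=(364.9,193);fc=(190,265);mc=(193,271)
    print('side',(atz(ms,cd,.071)-atz(fs,cd,zf))[:2]*1e3,'scene',(atz(mc,cs,.071)-atz(fc,cs,zf))[:2]*1e3)
E
```

```text
wrist foot-tcp [0.00125837 0.00310668] mouth [ 0.50376053 -0.12119501] m-f [-1.16443319 -1.26256711] tool [ 0.1892028  -1.70709726]
[316.08592812 239.29641193]
side [ 0.44855168 -6.47173926] scene [5.56437496 2.30258725]
wrist foot-tcp [0.00081402 0.00250213] mouth [ 0.50376053 -0.12119501] m-f [-0.72008693 -0.65801743] tool [ 0.18977988 -0.95681506]
[316.0744193  240.46487382]
side [ 1.20287005 -9.99796627] scene [2.94477397 2.6198943 ]
```

```bash
python3 - <<'E'
from h import *
b=cv2.imread('pics/g1s.png');c=cv2.imread('pics/g1c.png')
z=lambda i,k:cv2.resize(i,None,fx=k,fy=k,interpolation=1)
o=np.hstack([z(b[165:215,343:387],9),z(c[240:290,172:216],9)])
for k in range(0,44,5):
    for x0 in (0,396): cv2.line(o,(x0+k*9,0),(x0+k*9,4 if k%10 else 9),(0,255,255),1)
for k in range(0,50,5): cv2.line(o,(0,k*9),(6,k*9),(0,255,255),1)
cv2.imwrite('pics/g1zz.png',o)
E
```

```text
(no output)
```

View pics/g1zz.png

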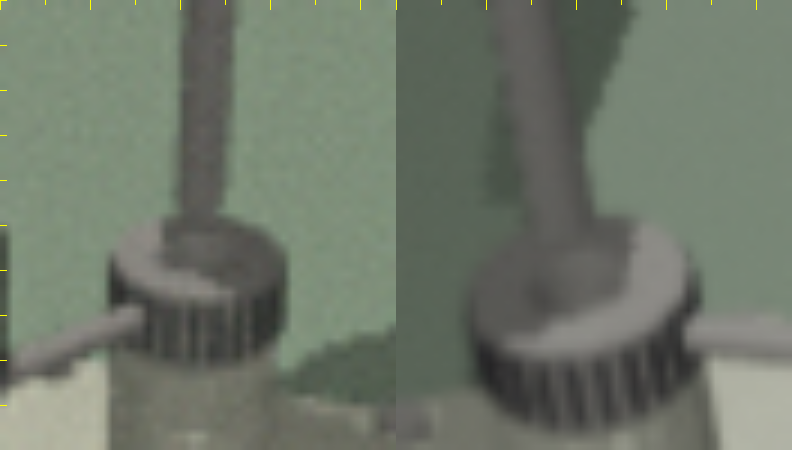

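```bash
python3 - <<'E'
from h import *
cs,cd=camera_info('scene'),camera_info('side')
M=np.array([.504,-.122,.071])
for n,c in (('scene',cs),('side',cd)):
    p0=proj(M,c); print(n,p0,[ (proj(M+d,c)-p0).round(2) for d in ([0,0,.012],[0,0,.04],[.003,0,0],[0,.003,0])])
E
```

```text
scene [191.36419542 270.89107718] [array([-1.1 , -5.52]), array([ -3.72, -18.79]), array([0.42, 1.02]), array([ 1.72, -0.48])]
side [365.03474227 193.6162756 ] [array([ 0.23, -4.8 ]), array([  0.77, -16.22]), array([-1.33, -0.19]), array([-0.32,  0.65])]
```

Emit:
arm_command(steps="0 0.7 -4 0; 0 0.7 -8 0; 0 0.7 -12 0; 0 0.7 -14 0; 0 0.7 -14 0; 0 0.7 -14 0")

```text
clock: 12.55
tcp_pos: [0.5037, -0.1224, 0.1403]
orientation: [0.001, 0.312, 0.95, 0.0]
wrist_force: [-0.2, 0.5, -1.6]
finger_gap: 0.0231
```

```bash
cat > look.py <<'E'
import sys
from h import *
n=sys.argv[1]
s=get_state();print(s['clock'],s['tcp_pos'],s['orientation'],s['wrist_force'],s['ft_torque'],s['finger_gap'])
snap('wrist',n);snap('side',n+'s');snap('scene',n+'c')
a=cv2.imread(f'pics/{n}.png');b=cv2.imread(f'pics/{n}s.png');c=cv2.imread(f'pics/{n}c.png')
z=lambda i,k:cv2.resize(i,None,fx=k,fy=k,interpolation=1)
o=np.zeros((600,800,3),np.uint8)
o[:600,:440]=z(a[200:350,265:375],4)
o[:297,450:747]=z(b[165:198,348:381],9)
o[300:597,450:747]=z(c[245:278,176:209],9)
cv2.imwrite(f'pics/{n}z.png',o)
E
python3 look.py h1
```

```text
12.55 [ 0.50374647 -0.1223701   0.14030117] [7.44243780e-04 3.11993774e-01 9.50083849e-01 1.02403863e-04] [-0.15788192  0.51580123 -1.61243939] [-0.01126408  0.01143398 -0.04210204] 0.02309571794410825
```

View pics/h1z.png

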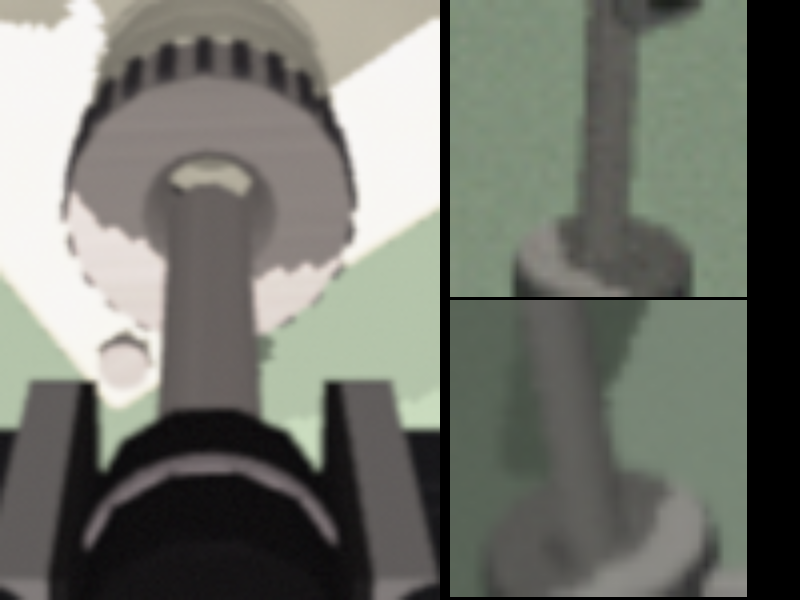

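Emit:
arm_command(steps="0 0 -1 0; 0 0 -2 0; 0 0 -3 0; 0 0 -4 0; 0 0 -5 0; 0 0 -5 0; 0 0 -5 0")

```text
clock: 13.58
tcp_pos: [0.5038, -0.1224, 0.1354]
orientation: [0.001, 0.312, 0.95, 0.0]
wrist_force: [0.5, 0.3, -1.5]
finger_gap: 0.0228
```

```bash
python3 look.py i1
```

```text
13.575 [ 0.5037965  -0.12240633  0.13541025] [8.36754988e-04 3.11995625e-01 9.50083166e-01 8.83903920e-05] [ 0.49597458  0.27169172 -1.51326141] [ 0.03662896 -0.02693585  0.01617715] 0.022840020513891078
```

View pics/i1z.png

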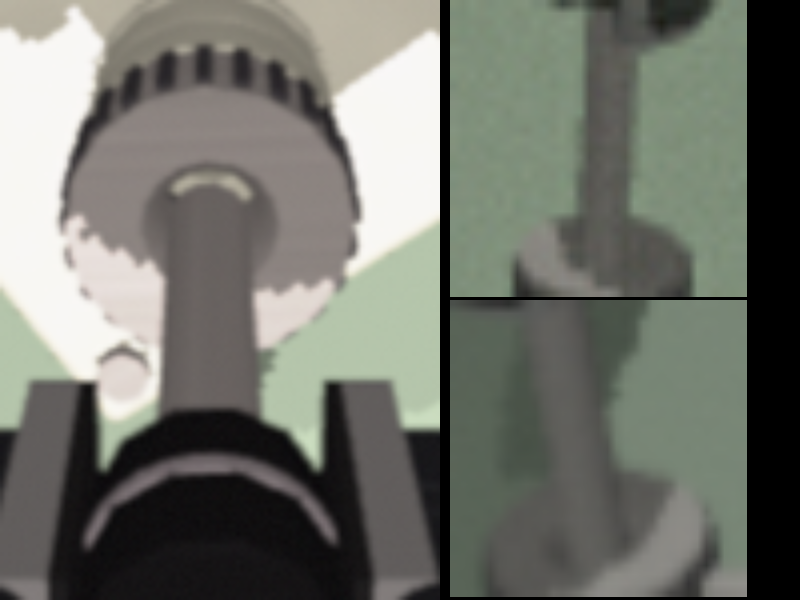

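Emit:
arm_command(steps="0 0 -1 0; 0 0 -2 0; 0 0 -3 0; 0 0 -4 0; 0 0 -5 0; 0 0 -6 0; 0 0 -6 0")

```text
clock: 14.6
tcp_pos: [0.5037, -0.1224, 0.1293]
orientation: [0.001, 0.312, 0.95, 0.0]
wrist_force: [0.6, -0.5, -1.6]
finger_gap: 0.0227
```

```bash
python3 look.py i2
```

```text
14.6 [ 0.50374079 -0.12237711  0.12933277] [7.81376672e-04 3.11990298e-01 9.50084962e-01 8.82107362e-05] [ 0.62282859 -0.4599773  -1.62465981] [0.05875774 0.0292784  0.03124053] 0.022739075386994764
```

View pics/i2z.png

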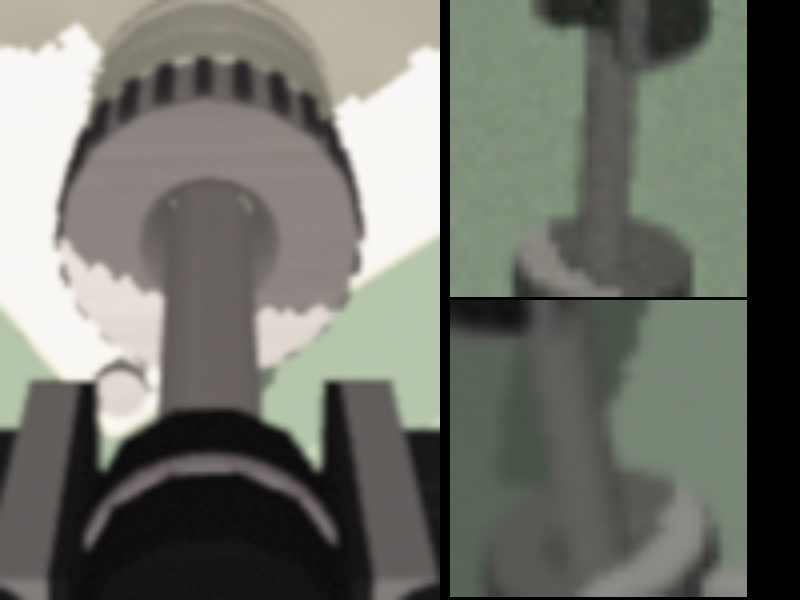

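Emit:
arm_command(steps="0 0 -2 0; 0 0 -4 0; 0 0 -6 0; 0 0 -8 0; 0 0 -10 0; 0 0 -12 0; 0 0 -14 0; 0 0 -16 0; 0 0 -18 0; 0 0 -20 0; 0 0 -20 0")

```text
clock: 16.12
tcp_pos: [0.5037, -0.1224, 0.1093]
orientation: [0.001, 0.312, 0.95, 0.0]
wrist_force: [0.8, 0.2, -1.2]
finger_gap: 0.0226
```

```bash
python3 -c "
from workcell import *
s=get_state();print(s['tcp_pos'],s['wrist_force'],s['ft_torque'])"
```

```text
[ 0.50371541 -0.12235783  0.10927685] [ 0.84450956  0.18054832 -1.21963132] [-0.03649204 -0.01012688 -0.02384603]
```

Emit:
arm_command(steps="0 0 -2 0; 0 0 -4 0; 0 0 -6 0; 0 0 -8 0; 0 0 -10 0; 0 0 -12 0; 0 0 -14 0; 0 0 -16 0; 0 0 -18 0; 0 0 -20 0; 0 0 -20 0; 0 0 -20 0")

```text
clock: 17.62
tcp_pos: [0.5037, -0.1224, 0.0893]
orientation: [0.001, 0.312, 0.95, 0.0]
wrist_force: [-0.1, 0.1, -1.2]
finger_gap: 0.0228
```

Expected bottom about 5 mm lower. Going down slowly.

Emit:
arm_command(steps="0 0 -1 0; 0 0 -2 0; 0 0 -2.5 0; 0 0 -3 0; 0 0 -3 0")

```text
clock: 18.25
tcp_pos: [0.5037, -0.1223, 0.0862]
orientation: [0.001, 0.312, 0.95, 0.0]
wrist_force: [0.1, -0.3, -2.5]
finger_gap: 0.0228
```

Emit:
arm_command(steps="0 0 -0.4 0; 0 0 -0.8 0; 0 0 -1.2 0; 0 0 -1.2 0")

```text
clock: 18.75
tcp_pos: [0.5037, -0.1223, 0.085]
orientation: [0.001, 0.312, 0.95, 0.0]
wrist_force: [-0.6, 0.6, -2.7]
finger_gap: 0.0231
```

Emit:
arm_command(steps="0 0 -0.3 0; 0 0 -0.6 0; 0 0 -0.6 0; 0 0 -0.6 0")

```text
clock: 19.25
tcp_pos: [0.5038, -0.1223, 0.0846]
orientation: [0.001, 0.312, 0.95, 0.0]
wrist_force: [-0.3, 0.4, 0.8]
finger_gap: 0.0229
```

```bash
python3 look.py j1
```

```text
19.25 [ 0.50375438 -0.12234725  0.0846198 ] [8.04946217e-04 3.12010652e-01 9.50078253e-01 1.36325057e-04] [-0.30083828  0.38199531  0.83228523] [ 0.0890838   0.18702272 -0.00228862] 0.022905134454587656
```

View pics/j1c.png

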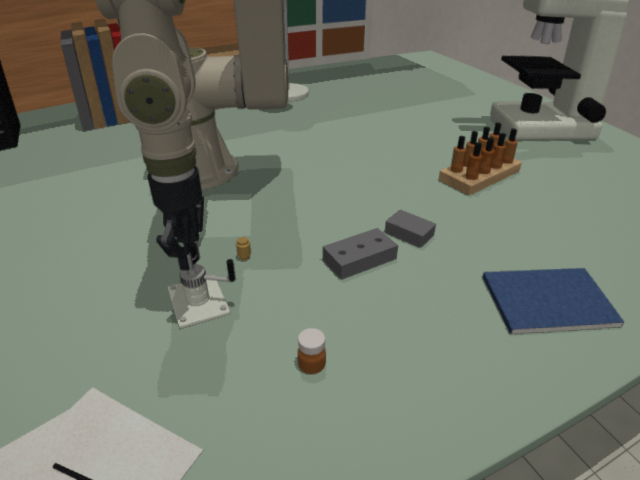

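Emit:
arm_command(steps="0 0 -0.3 0; 0 0 -0.6 0; 0 0 -0.6 0; 0 0 -0.6 0")

```text
clock: 19.9
tcp_pos: [0.504, -0.1224, 0.0845]
orientation: [0.001, 0.312, 0.95, 0.0]
wrist_force: [-1.7, 0.7, 5.4]
finger_gap: 0.0227
```

Emit:
arm_command(steps="0 0 0.5 0; 0 0 0.5 0; 0 0 0.5 0; 0 0 0.5 0; 0 0 0.5 0; 0 0 0.5 0", fingers=0.1)

```text
clock: 20.65
tcp_pos: [0.504, -0.1224, 0.085]
orientation: [0.001, 0.312, 0.95, 0.0]
wrist_force: [-0.7, -0.8, -0.0]
finger_gap: 0.0467
```

```bash
python3 - <<'E'
from h import *
s=get_state();print(s['clock'],s['tcp_pos'],s['wrist_force'],s['finger_gap']);ci=camera_info('wrist');snap('wrist','k1')
print(proj((.5037,-.122,.116),ci))
E
```

```text
20.65 [ 0.50397361 -0.1223943   0.08499017] [-0.71753083 -0.82397509 -0.00714707] 0.046747635170525846
[316.33981216 357.67017284]
```

View pics/k1.png

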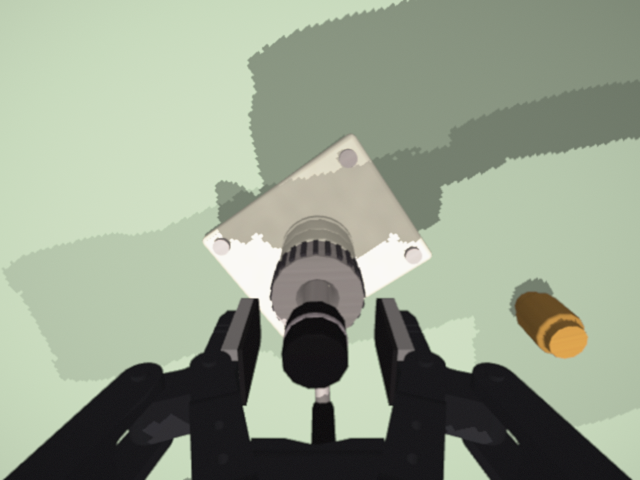

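Emit:
arm_command(steps="0 0 8 0; 0 0 22 0; 0 0 42 0; 5 8 58 0; 16 24 65 0; 28 43 65 0; 36 55 65 0; 39 58.4 65 0; 39 58.4 65 0; 39 58.4 65 0")

```text
clock: 21.95
tcp_pos: [0.5426, -0.0643, 0.1498]
orientation: [0.001, 0.312, 0.95, 0.0]
wrist_force: [0.3, 0.0, 0.5]
finger_gap: 0.0469
```

```bash
python3 - <<'E'
from h import *
s=get_state();print(s['clock'],s['tcp_pos'],s['wrist_force'],s['finger_gap']);ci=camera_info('wrist');snap('wrist','l1')
print(proj((.5037,-.122,.116),ci),proj((.543,-.064,.102),ci),proj((.543,-.064,.065),ci))
E
```

```text
21.95 [ 0.54264498 -0.06432257  0.14983704] [0.28623881 0.02231435 0.51982728] 0.046861345436181
[309.20645759 132.58803187] [315.77036919 265.75200198] [316.03628992 241.81390849]
```

View pics/l1.png

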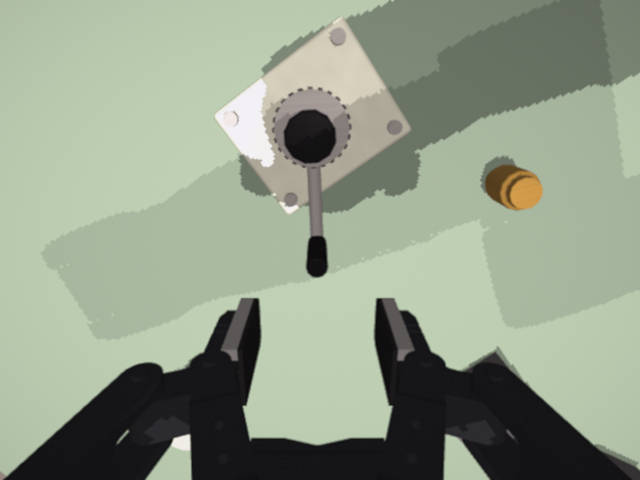

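Emit:
arm_command(steps="0 0.4 -15 0.03; -0.2 0.8 -35 0.047; -0.2 0.8 -55 0.047; -0.2 0.8 -70 0.047; -0.2 0.8 -78 0.047; -0.2 0.8 -80 0.047; -0.2 0.8 -80 0.047")

```text
clock: 22.88
tcp_pos: [0.5428, -0.0637, 0.0702]
orientation: [0.001, 0.29, 0.957, 0.0]
wrist_force: [0.4, -0.4, 0.5]
finger_gap: 0.0472
```

Emit:
arm_command(steps="0 0 0 0; 0 0 0 0; 0 0 0 0; 0 0 0 0; 0 0 0 0; 0 0 0 0; 0 0 0 0; 0 0 0 0", fingers=-1, newtons=30)

```text
clock: 23.88
tcp_pos: [0.5434, -0.0637, 0.0706]
orientation: [0.002, 0.29, 0.957, 0.0]
wrist_force: [2.7, 1.1, 4.3]
finger_gap: 0.0108
```

```bash
python3 - <<'E'
from h import *
s=get_state();print(s['clock'],s['tcp_pos'],s['orientation'],s['wrist_force'],s['ft_torque'],s['finger_gap'],s['joint_pos'].round(2));snap('wrist','m1')
A=np.array([.5038,-.1217]);v=s['tcp_pos'][:2]-A;print(np.hypot(*v),np.degrees(np.arctan2(v[1],v[0])))
E
```

```text
23.875 [ 0.54339026 -0.0637475   0.07055322] [1.86083862e-03 2.89805543e-01 9.57083714e-01 2.19145957e-04] [2.73520472 1.07937216 4.33148795] [ 0.08797873 -0.47517908 -0.0298823 ] 0.010801464443148655 [-0.26  0.36 -0.3   0.91  0.   -1.25]
0.07018462454788721 55.66105916715924
```

View pics/m1.png

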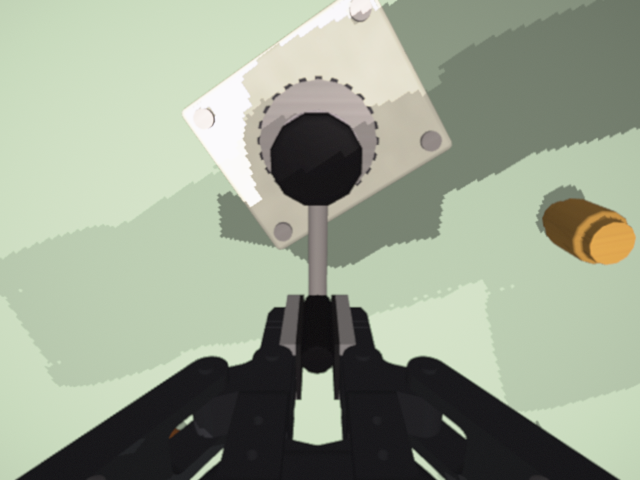

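```bash
cat > arc.py <<'E'
import sys
from h import *
A=np.array([.5038,-.1217])
s=get_state();v=s['tcp_pos'][:2]-A;r=np.hypot(*v);th=np.arctan2(v[1],v[0])
t=np.array([-np.sin(th),np.cos(th)]);u=np.array([np.cos(th),np.sin(th)])
F=s['wrist_force'][:2];M=s['ft_torque'];q=s['orientation'];phi=2*np.arctan2(q[2],q[1])
print('clk %.2f r %.4f th %.4f phi %.4f (phi-th-pi/2 %.4f) z %.4f Ft %.2f Fr %.2f Fz %.1f Mz %.3f gap %.4f j6 %.2f'%(s['clock'],r,th,phi,phi-th-np.pi/2,s['tcp_pos'][2],F@t,F@u,s['wrist_force'][2],M[2],s['finger_gap'],s['joint_pos'][5]))
if len(sys.argv)>1:
    R=.070; spin0=0
    for d in np.arange(float(sys.argv[1]),float(sys.argv[2])+1e-6,float(sys.argv[1])):
        a=th-d; x=A+R*np.array([np.cos(a),np.sin(a)])-s['tcp_pos'][:2]
        print('%.1f %.1f 0 %.3f; '%(x[0]*1e3,x[1]*1e3,-d),end='')
    print()
E
python3 arc.py 0.05 0.5
```

```text
clk 23.93 r 0.0702 th 0.9713 phi 2.5536 (phi-th-pi/2 0.0114) z 0.0706 Ft -1.41 Fr 2.89 Fz 4.6 Mz -0.019 gap 0.0108 j6 -1.25
2.7 -2.2 0 -0.050; 5.5 -4.4 0 -0.100; 8.1 -6.7 0 -0.150; 10.6 -9.2 0 -0.200; 13.0 -11.7 0 -0.250; 15.2 -14.4 0 -0.300; 17.3 -17.2 0 -0.350; 19.3 -20.1 0 -0.400; 21.1 -23.1 0 -0.450; 22.8 -26.2 0 -0.500;
```

Emit:
arm_command(steps="2.7 -2.2 0 -0.05; 5.5 -4.4 0 -0.1; 8.1 -6.7 0 -0.15; 10.6 -9.2 0 -0.2; 13.0 -11.7 0 -0.25; 15.2 -14.4 0 -0.3; 17.3 -17.2 0 -0.35; 19.3 -20.1 0 -0.4; 19.3 -20.1 0 -0.4")

```text
clock: 25.05
tcp_pos: [0.5628, -0.0834, 0.0706]
orientation: [0.002, 0.474, 0.881, 0.0]
wrist_force: [3.0, 2.3, 3.6]
finger_gap: 0.0106
```

```bash
python3 arc.py 0.05 0.2
```

```text
clk 25.05 r 0.0704 th 0.5760 phi 2.1544 (phi-th-pi/2 0.0076) z 0.0706 Ft 0.24 Fr 3.79 Fz 3.6 Mz 0.040 gap 0.0106 j6 -0.87
1.5 -3.2 0 -0.050; 3.2 -6.3 0 -0.100; 4.7 -9.4 0 -0.150; 6.1 -12.6 0 -0.200;
```

Emit:
arm_command(steps="1.5 -3.2 0 -0.05; 3.2 -6.3 0 -0.1; 4.7 -9.4 0 -0.15; 6.1 -12.6 0 -0.2")

```text
clock: 25.55
tcp_pos: [0.5692, -0.0954, 0.0707]
orientation: [0.002, 0.559, 0.829, 0.001]
wrist_force: [3.0, 2.5, 3.3]
finger_gap: 0.011
```

```bash
python3 arc.py 0.05 0.2
```

```text
clk 25.55 r 0.0705 th 0.3831 phi 1.9544 (phi-th-pi/2 0.0005) z 0.0707 Ft 1.24 Fr 3.70 Fz 3.3 Mz 0.082 gap 0.0110 j6 -0.69
0.8 -3.5 0 -0.050; 1.9 -6.8 0 -0.100; 2.7 -10.2 0 -0.150; 3.5 -13.6 0 -0.200;
```

Emit:
arm_command(steps="0.8 -3.5 0 -0.05; 1.9 -6.8 0 -0.1")

```text
clock: 25.8
tcp_pos: [0.5714, -0.1018, 0.0708]
orientation: [0.002, 0.6, 0.8, 0.001]
wrist_force: [2.5, 3.0, 3.1]
finger_gap: 0.0109
```

```bash
python3 arc.py 0.05 0.2
```

```text
clk 25.80 r 0.0705 th 0.2861 phi 1.8545 (phi-th-pi/2 -0.0025) z 0.0708 Ft 2.15 Fr 3.24 Fz 3.1 Mz 0.069 gap 0.0109 j6 -0.60
0.4 -3.5 0 -0.050; 1.2 -6.9 0 -0.100; 1.7 -10.4 0 -0.150; 2.1 -13.9 0 -0.200;
```

Emit:
arm_command(steps="0.4 -3.5 0 -0.05; 1.2 -6.9 0 -0.1")

```text
clock: 26.05
tcp_pos: [0.573, -0.1085, 0.0709]
orientation: [0.002, 0.639, 0.769, 0.002]
wrist_force: [3.6, 1.7, 2.1]
finger_gap: 0.0108
```

```bash
python3 arc.py 0.05 0.2
```

```text
clk 26.05 r 0.0705 th 0.1880 phi 1.7543 (phi-th-pi/2 -0.0045) z 0.0709 Ft 1.02 Fr 3.84 Fz 2.1 Mz 0.108 gap 0.0108 j6 -0.51
0.1 -3.5 0 -0.050; 0.5 -7.0 0 -0.100; 0.7 -10.5 0 -0.150; 0.8 -14.0 0 -0.200;
```

Emit:
arm_command(steps="0.1 -3.5 0 -0.05; 0.5 -7 0 -0.1")

```text
clock: 26.3
tcp_pos: [0.574, -0.1155, 0.0709]
orientation: [0.003, 0.677, 0.736, 0.002]
wrist_force: [2.7, 2.0, 3.0]
finger_gap: 0.011
```

```bash
python3 arc.py 0.05 0.2
```

```text
clk 26.30 r 0.0705 th 0.0884 phi 1.6541 (phi-th-pi/2 -0.0051) z 0.0709 Ft 1.72 Fr 2.83 Fz 3.0 Mz 0.116 gap 0.0110 j6 -0.42
-0.3 -3.5 0 -0.050; -0.2 -7.0 0 -0.100; -0.4 -10.5 0 -0.150; -0.7 -14.0 0 -0.200;
```

Emit:
arm_command(steps="-0.1 -3.5 0 -0.05; -0.2 -7 0 -0.1")

```text
clock: 26.55
tcp_pos: [0.5744, -0.1225, 0.071]
orientation: [0.003, 0.713, 0.701, 0.002]
wrist_force: [3.7, 0.5, 2.4]
finger_gap: 0.0109
```

```bash
python3 arc.py 0.05 0.2
```

```text
clk 26.55 r 0.0706 th -0.0112 phi 1.5539 (phi-th-pi/2 -0.0057) z 0.0710 Ft 0.50 Fr 3.72 Fz 2.4 Mz 0.121 gap 0.0109 j6 -0.33
-0.7 -3.5 0 -0.050; -1.0 -7.0 0 -0.100; -1.5 -10.4 0 -0.150; -2.1 -13.9 0 -0.200;
```

Emit:
arm_command(steps="-0.4 -3.5 0 -0.05; -1.0 -7 0 -0.1")

```text
clock: 26.8
tcp_pos: [0.574, -0.1294, 0.0711]
orientation: [0.003, 0.747, 0.665, 0.002]
wrist_force: [4.2, 1.2, 1.7]
finger_gap: 0.0109
```

```bash
python3 arc.py 0.05 0.2
```

```text
clk 26.80 r 0.0706 th -0.1100 phi 1.4538 (phi-th-pi/2 -0.0070) z 0.0711 Ft 1.69 Fr 4.06 Fz 1.7 Mz 0.138 gap 0.0109 j6 -0.24
-1.1 -3.4 0 -0.050; -1.7 -6.8 0 -0.100; -2.5 -10.2 0 -0.150; -3.5 -13.6 0 -0.200;
```

Emit:
arm_command(steps="-0.8 -3.4 0 -0.05; -1.7 -6.8 0 -0.1")

```text
clock: 27.05
tcp_pos: [0.573, -0.1359, 0.0711]
orientation: [0.004, 0.779, 0.626, 0.003]
wrist_force: [5.0, 2.4, 2.8]
finger_gap: 0.0107
```

```bash
python3 arc.py 0.05 0.2
```

```text
clk 27.05 r 0.0706 th -0.2020 phi 1.3540 (phi-th-pi/2 -0.0148) z 0.0711 Ft 3.39 Fr 4.40 Fz 2.8 Mz 0.206 gap 0.0107 j6 -0.15
-1.4 -3.3 0 -0.050; -2.4 -6.7 0 -0.100; -3.5 -10.0 0 -0.150; -4.8 -13.2 0 -0.200;
```

Emit:
arm_command(steps="-0.6 -1.7 0 -0.025; -1.2 -3.3 0 -0.05; -1.2 -3.3 0 -0.05")

```text
clock: 27.42
tcp_pos: [0.5723, -0.1388, 0.0711]
orientation: [0.004, 0.795, 0.607, 0.004]
wrist_force: [5.3, 3.4, 2.0]
finger_gap: 0.0113
```

```bash
python3 arc.py 0.05 0.2
```

```text
clk 27.43 r 0.0706 th -0.2444 phi 1.3051 (phi-th-pi/2 -0.0213) z 0.0711 Ft 4.54 Fr 4.30 Fz 2.0 Mz 0.153 gap 0.0113 j6 -0.11
-1.5 -3.2 0 -0.050; -2.6 -6.5 0 -0.100; -3.9 -9.8 0 -0.150; -5.3 -13.0 0 -0.200;
```

Emit:
arm_command(steps="-0.6 -1.6 0 -0.025; -1.3 -3.2 0 -0.05; -1.3 -3.2 0 -0.05")

```text
clock: 27.8
tcp_pos: [0.5716, -0.1409, 0.0712]
orientation: [0.004, 0.809, 0.588, 0.005]
wrist_force: [4.9, 5.2, 1.9]
finger_gap: 0.0112
```

```bash
python3 arc.py 0.05 0.2;python3 arc.py
```

```text
clk 27.80 r 0.0705 th -0.2762 phi 1.2566 (phi-th-pi/2 -0.0380) z 0.0712 Ft 6.32 Fr 3.33 Fz 1.9 Mz 0.113 gap 0.0112 j6 -0.07
-1.5 -3.2 0 -0.050; -2.7 -6.5 0 -0.100; -4.0 -9.7 0 -0.150; -5.6 -12.9 0 -0.200; 
clk 27.80 r 0.0705 th -0.2762 phi 1.2566 (phi-th-pi/2 -0.0380) z 0.0712 Ft 6.32 Fr 3.33 Fz 1.9 Mz 0.113 gap 0.0112 j6 -0.07
```

Emit:
arm_command(steps="-0.5 -1.4 0 -0.01; -1.0 -2.8 0 -0.02; -1.0 -2.8 0 -0.02; -1.0 -2.8 0 -0.02")

```text
clock: 28.3
tcp_pos: [0.5712, -0.1423, 0.0711]
orientation: [0.003, 0.814, 0.58, 0.006]
wrist_force: [4.5, 5.3, 2.7]
finger_gap: 0.011
```

```bash
python3 arc.py;python3 -c "
from workcell import *
read_camera('wrist')"; python3 arc.py
```

```text
clk 28.30 r 0.0705 th -0.2971 phi 1.2384 (phi-th-pi/2 -0.0352) z 0.0711 Ft 6.36 Fr 2.79 Fz 2.7 Mz 0.090 gap 0.0110 j6 -0.05
clk 28.35 r 0.0705 th -0.2968 phi 1.2385 (phi-th-pi/2 -0.0355) z 0.0711 Ft 7.04 Fr 4.15 Fz 3.4 Mz 0.062 gap 0.0110 j6 -0.05
```

Emit:
arm_command(steps="0 0 0 0; 0 0 0 0; 0 0 0 0; 0 0 0 0; 0 0 0 0; 0 0 0 0", fingers=0.1)

```text
clock: 29.1
tcp_pos: [0.5712, -0.1424, 0.0711]
orientation: [0.003, 0.814, 0.58, 0.006]
wrist_force: [-1.1, 0.9, 0.1]
finger_gap: 0.0468
```

```bash
python3 arc.py; python3 - <<'E'
from h import *
snap('wrist','n1')
E
```

```text
clk 29.10 r 0.0705 th -0.2983 phi 1.2384 (phi-th-pi/2 -0.0341) z 0.0711 Ft 0.53 Fr -1.33 Fz 0.1 Mz 0.048 gap 0.0468 j6 -0.05
```

View pics/n1.png

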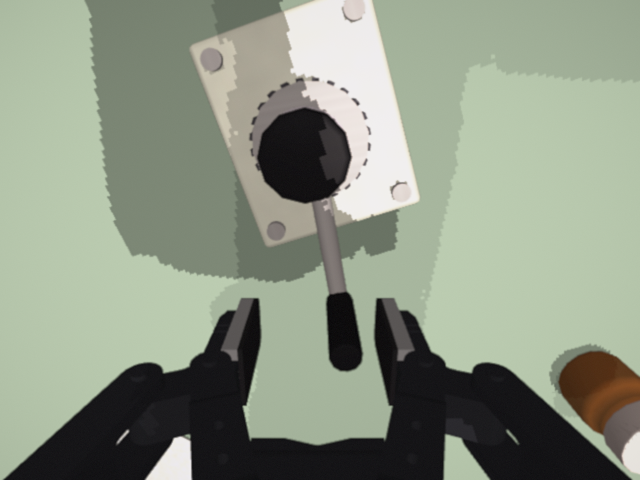

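```bash
python3 - <<'E'
from h import *
ci=camera_info('wrist');A=np.array([.5038,-.1217])
for px in [(344,358),(346,356)]:
    p=atz(px,ci,.102)[:2]; v=p-A; print(p,np.hypot(*v),np.arctan2(v[1],v[0]))
for px in [(303,155)]: print('cap',atz(px,ci,.116))
E
python3 look.py n2
```

```text
[ 0.57331369 -0.13228521] 0.07031500193388548 -0.15111426107813553
[ 0.57275584 -0.13138942] 0.06963327645351251 -0.13960232709796205
cap [ 0.50214504 -0.12126664  0.116     ]
29.15 [ 0.57119343 -0.14238757  0.0711433 ] [0.00300806 0.81431422 0.58038588 0.00596122] [ 0.32010198 -0.77400364 -0.12554886] [0.02109063 0.01681655 0.01676191] 0.04693763373748993
```

View pics/n2.png

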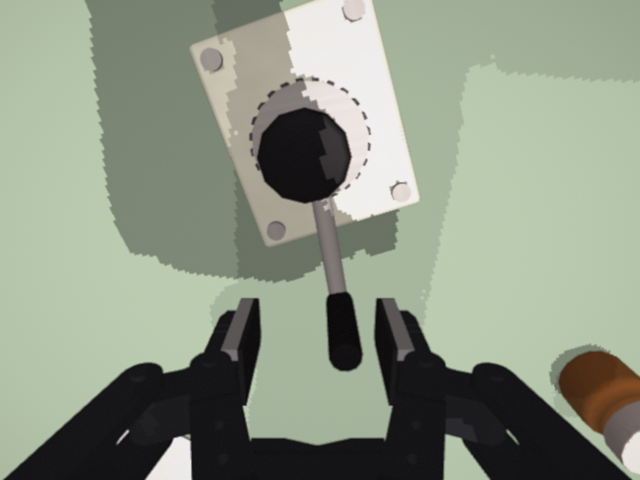

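Emit:
arm_command(steps="0.9 5 0 0.09; 1.8 10.2 0 0.18; 1.8 10.2 0 0.18; 1.8 10.2 0 0.18")

```text
clock: 29.8
tcp_pos: [0.573, -0.1323, 0.0711]
orientation: [0.003, 0.759, 0.651, 0.006]
wrist_force: [-0.3, -0.6, 0.3]
finger_gap: 0.0469
```

```bash
python3 arc.py; python3 - <<'E'
from h import *
snap('wrist','o1')
ci=camera_info('wrist')
E
```

```text
clk 29.80 r 0.0700 th -0.1512 phi 1.4170 (phi-th-pi/2 -0.0026) z 0.0711 Ft -0.64 Fr -0.21 Fz 0.3 Mz -0.012 gap 0.0469 j6 -0.21
```

View pics/o1.png

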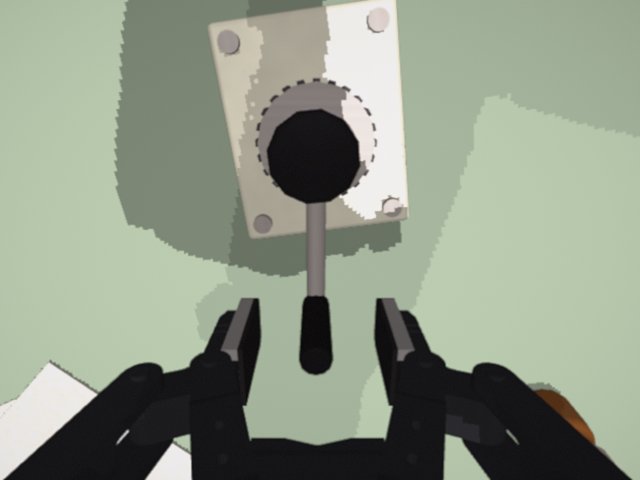

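Emit:
arm_command(steps="0 0 0 0; 0 0 0 0; 0 0 0 0; 0 0 0 0; 0 0 0 0; 0 0 0 0", fingers=-1, newtons=60)

```text
clock: 30.6
tcp_pos: [0.573, -0.1324, 0.0712]
orientation: [0.003, 0.759, 0.651, 0.006]
wrist_force: [-0.3, -0.1, 1.0]
finger_gap: 0.0102
```

```bash
python3 arc.py 0.025 0.1
```

```text
clk 30.60 r 0.0701 th -0.1535 phi 1.4172 (phi-th-pi/2 -0.0001) z 0.0712 Ft -0.14 Fr -0.31 Fz 1.0 Mz -0.011 gap 0.0102 j6 -0.21
-0.3 -1.7 0 -0.025; -0.7 -3.4 0 -0.050; -1.1 -5.1 0 -0.075; -1.5 -6.8 0 -0.100;
```

Emit:
arm_command(steps="-0.3 -1.7 0 -0.025; -0.7 -3.4 0 -0.05; -0.7 -3.4 0 -0.05")

```text
clock: 30.98
tcp_pos: [0.5725, -0.1353, 0.0712]
orientation: [0.002, 0.775, 0.632, 0.007]
wrist_force: [0.7, 4.5, 0.4]
finger_gap: 0.0101
```

```bash
python3 arc.py 0.025 0.1
```

```text
clk 30.98 r 0.0701 th -0.1949 phi 1.3671 (phi-th-pi/2 -0.0088) z 0.0712 Ft 4.50 Fr -0.17 Fz 0.4 Mz 0.057 gap 0.0101 j6 -0.17
-0.4 -1.7 0 -0.025; -0.8 -3.4 0 -0.050; -1.3 -5.1 0 -0.075; -1.8 -6.8 0 -0.100;
```

Emit:
arm_command(steps="-0.4 -1.7 0 -0.025; -0.8 -3.4 0 -0.05; -0.8 -3.4 0 -0.05")

```text
clock: 31.35
tcp_pos: [0.5718, -0.1385, 0.0713]
orientation: [0.003, 0.791, 0.612, 0.007]
wrist_force: [1.6, 4.4, 1.1]
finger_gap: 0.0101
```

```bash
python3 arc.py 0.025 0.1;python3 - <<'E'
from h import *
snap('wrist','p1')
E
python3 arc.py
```

```text
clk 31.35 r 0.0701 th -0.2426 phi 1.3163 (phi-th-pi/2 -0.0120) z 0.0713 Ft 4.66 Fr 0.51 Fz 1.1 Mz 0.087 gap 0.0101 j6 -0.12
-0.5 -1.7 0 -0.025; -1.0 -3.4 0 -0.050; -1.5 -5.0 0 -0.075; -2.1 -6.7 0 -0.100; 
clk 31.40 r 0.0701 th -0.2422 phi 1.3165 (phi-th-pi/2 -0.0121) z 0.0713 Ft 5.32 Fr -0.04 Fz 1.8 Mz 0.089 gap 0.0101 j6 -0.12
```

View pics/p1.png

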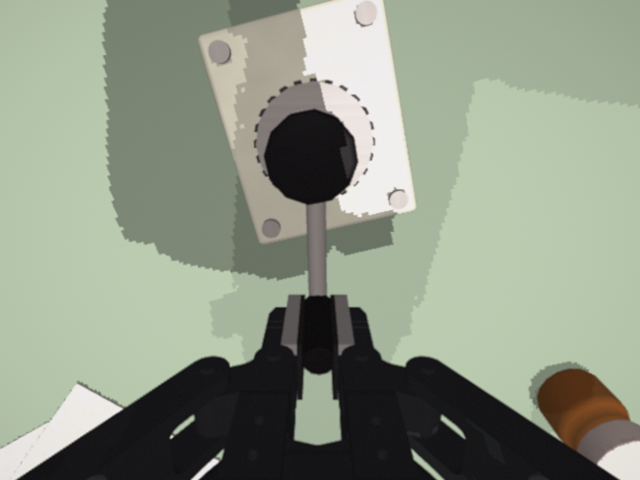

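Emit:
arm_command(steps="-0.5 -1.7 0 -0.025; -1.0 -3.4 0 -0.05; -1.1 -3.8 0 -0.055; -1.1 -3.8 0 -0.055; -1.1 -3.8 0 -0.055")

```text
clock: 32.02
tcp_pos: [0.571, -0.1419, 0.0713]
orientation: [0.002, 0.808, 0.59, 0.007]
wrist_force: [2.5, 6.1, 1.1]
finger_gap: 0.0102
```

```bash
python3 arc.py 0.025 0.1;
```

```text
clk 32.02 r 0.0701 th -0.2923 phi 1.2611 (phi-th-pi/2 -0.0174) z 0.0713 Ft 6.53 Fr 0.65 Fz 1.1 Mz 0.127 gap 0.0102 j6 -0.08
-0.7 -1.6 0 -0.025; -1.2 -3.3 0 -0.050; -1.8 -4.9 0 -0.075; -2.5 -6.6 0 -0.100;
```

Emit:
arm_command(steps="-0.7 -1.6 0 -0.025; -1.0 -2.6 0 -0.04; -1.0 -2.6 0 -0.04; -1.0 -2.6 0 -0.04")

```text
clock: 32.52
tcp_pos: [0.5702, -0.1441, 0.0713]
orientation: [0.002, 0.819, 0.573, 0.008]
wrist_force: [2.7, 5.2, 0.2]
finger_gap: 0.0104
```

```bash
python3 arc.py -0.0125 -0.05;
```

```text
clk 32.52 r 0.0701 th -0.3250 phi 1.2210 (phi-th-pi/2 -0.0249) z 0.0713 Ft 5.76 Fr 0.87 Fz 0.2 Mz 0.192 gap 0.0104 j6 -0.04
0.2 0.9 0 0.013; 0.4 1.7 0 0.025; 0.7 2.5 0 0.038;
```

Emit:
arm_command(steps="0.2 0.9 0 0.015; 0.4 1.7 0 0.03; 0.7 2.5 0 0.045; 0.9 3.4 0 0.06; 1.1 4.3 0 0.075; 1.3 5.2 0 0.09; 1.3 5.2 0 0.09; 1.3 5.2 0 0.09")

```text
clock: 33.52
tcp_pos: [0.5717, -0.139, 0.0714]
orientation: [0.002, 0.793, 0.61, 0.008]
wrist_force: [1.8, 1.6, -0.1]
finger_gap: 0.0102
```

```bash
python3 arc.py -0.0125 -0.05;
```

```text
clk 33.52 r 0.0700 th -0.2494 phi 1.3110 (phi-th-pi/2 -0.0104) z 0.0714 Ft 1.98 Fr 1.37 Fz -0.1 Mz 0.080 gap 0.0102 j6 -0.12
0.2 0.9 0 0.013; 0.4 1.7 0 0.025; 0.6 2.6 0 0.038;
```

Emit:
arm_command(steps="0.2 0.9 0 0.013; 0.4 1.7 0 0.025; 0.5 2.4 0 0.035; 0.5 2.4 0 0.035; 0.5 2.4 0 0.035")

```text
clock: 34.15
tcp_pos: [0.5722, -0.1366, 0.0714]
orientation: [0.002, 0.782, 0.623, 0.008]
wrist_force: [1.1, -0.2, 1.4]
finger_gap: 0.0102
```

```bash
python3 arc.py -0.0125 -0.05;
```

```text
clk 34.15 r 0.0700 th -0.2151 phi 1.3460 (phi-th-pi/2 -0.0097) z 0.0714 Ft 0.07 Fr 1.14 Fz 1.4 Mz 0.111 gap 0.0102 j6 -0.15
0.2 0.9 0 0.013; 0.3 1.7 0 0.025; 0.5 2.6 0 0.038;
```

Emit:
arm_command(steps="0.1 0.4 0 0.01; 0.1 0.7 0 0.02; 0.1 0.7 0 0.02; 0.1 0.7 0 0.02")

```text
clock: 34.65
tcp_pos: [0.5723, -0.1359, 0.0714]
orientation: [0.002, 0.776, 0.631, 0.008]
wrist_force: [3.2, 1.4, 0.6]
finger_gap: 0.0103
```

```bash
python3 arc.py -0.0125 -0.05;
```

```text
clk 34.65 r 0.0700 th -0.2038 phi 1.3661 (phi-th-pi/2 -0.0008) z 0.0714 Ft 2.04 Fr 2.89 Fz 0.6 Mz 0.130 gap 0.0103 j6 -0.17
0.2 0.9 0 0.013; 0.3 1.7 0 0.025; 0.5 2.6 0 0.038;
```

Emit:
arm_command(steps="0 0 0 0; 0 0 0 0; 0 0 0 0; 0 0 0 0; 0 0 0 0; 0 0 0 0", fingers=0.1, newtons=20)

```text
clock: 35.4
tcp_pos: [0.5724, -0.1359, 0.0714]
orientation: [0.002, 0.776, 0.631, 0.008]
wrist_force: [0.5, 0.4, -0.6]
finger_gap: 0.047
```

```bash
python3 arc.py; python3 - <<'E'
from h import *
snap('wrist','q1')
ci=camera_info('wrist')
A=np.array([.5038,-.1217])
for th in (-.21,-.18,-.15,-.12): print(th,proj(np.r_[A+.07*np.array([np.cos(th),np.sin(th)]),.102],ci))
E
```

```text
clk 35.40 r 0.0700 th -0.2040 phi 1.3661 (phi-th-pi/2 -0.0007) z 0.0714 Ft 0.45 Fr 0.40 Fz -0.6 Mz 0.007 gap 0.0470 j6 -0.17
-0.21 [313.11323029 360.44924333]
-0.18 [319.21170686 360.36254656]
-0.15 [325.3058235  360.12315808]
-0.12 [331.39291103 359.73115539]
```

View pics/q1.png

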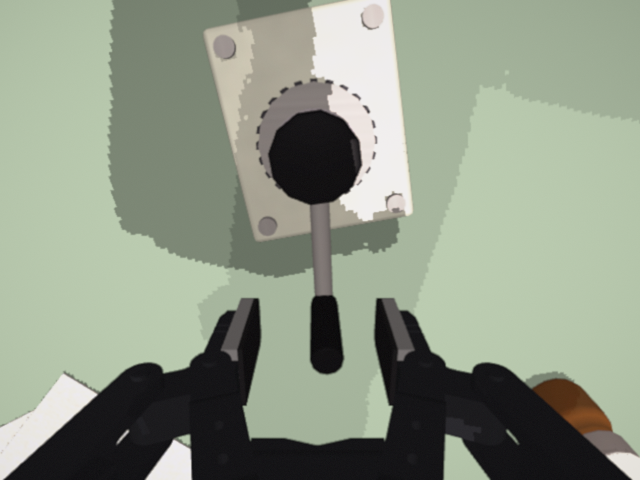

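Emit:
arm_command(steps="0 0 5 0; 0 0 15 0; 0 0 30 0; 0 0 50 0; 0 0 70 0; 0 0 90 0; 0 0 105 0; 0 0 110 0; 0 0 110 0")

```text
clock: 36.58
tcp_pos: [0.5724, -0.1359, 0.1816]
orientation: [0.002, 0.776, 0.631, 0.008]
wrist_force: [0.7, 0.2, -0.7]
finger_gap: 0.047
```

```bash
python3 look.py r1; python3 - <<'E'
from h import *
ci=camera_info('wrist')
A=np.array([.5038,-.1217])
for th in (-.2,-.15,-.1): print(th,proj(np.r_[A+.07*np.array([np.cos(th),np.sin(th)]),.102],ci))
print(proj(np.r_[A,.116],ci),proj(np.r_[A,.071],ci))
w=cv2.imread('pics/r1.png')[0:300,200:460];s=cv2.imread('pics/r1s.png')[150:240,320:410];c=cv2.imread('pics/r1c.png')[220:330,150:260]
o=np.zeros((600,780,3),np.uint8);o[:450,:390]=cv2.resize(w,(390,450));o[:300,400:700]=cv2.resize(s,(300,300),interpolation=2);o[300:600,400:700]=cv2.resize(c,(300,300),interpolation=2);cv2.imwrite('pics/r1y.png',o)
E
```

```text
36.575 [ 0.57244016 -0.13591072  0.18160927] [0.00223187 0.77561534 0.63114982 0.00810992] [ 0.66214943  0.17226818 -0.7439872 ] [ 0.01990554 -0.01420268  0.03107962] 0.0470206976588629
-0.2 [314.03391313 246.08607092]
-0.15 [319.79222148 245.90636533]
-0.1 [325.53691006 245.45858391]
[313.14351646 129.1520033 ] [313.09749467 123.22781559]
```

View pics/r1y.png

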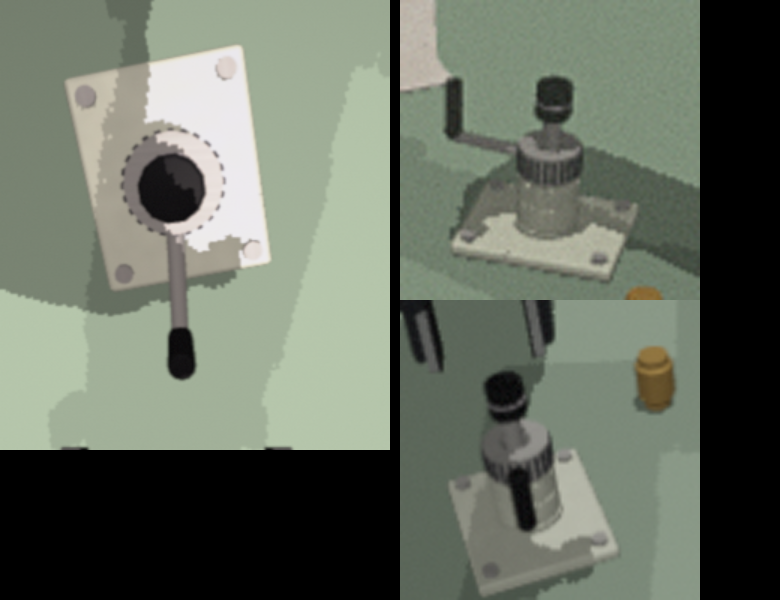

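Emit:
arm_command(steps="0 0 0 0; 0 0 0 0; 0 0 0 0; 0 0 0 0; 0 0 0 0; 0 0 0 0; 0 0 0 0; 0 0 0 0; 0 0 0 0; 0 0 0 0; 0 0 0 0; 0 0 0 0")

```text
clock: 38.22
tcp_pos: [0.5719, -0.1357, 0.1805]
orientation: [0.001, 0.776, 0.631, 0.008]
wrist_force: [0.8, -0.7, -0.2]
finger_gap: 0.0469
```

```bash
python3 look.py r2; python3 - <<'E'
from h import *
a=cv2.imread('pics/r1.png');b=cv2.imread('pics/r2.png')
def pin(i):
    g=i[205:270,295:345].max(2)<45; y,x=np.nonzero(g); return x.mean()+295,y.mean()+205,g.sum()
print(pin(a),pin(b),np.abs(a.astype(int)-b).mean())
E
```

```text
38.225 [ 0.57186091 -0.13570026  0.18051936] [0.00137565 0.77564161 0.63112607 0.00762195] [ 0.8292853  -0.7125719  -0.24330457] [0.03753579 0.00576034 0.04753614] 0.04690695584957321
(np.float64(320.30962343096235), np.float64(235.19665271966528), np.int64(478)) (np.float64(320.1), np.float64(237.0625), np.int64(480)) 1.4633474392361112
```

```bash
python3 -c "
from workcell import *
print(hand_in())"
```

```text
the job is handed in; nothing more can be done
None
```

I set the post in the collet base, tightened the nut, let go and handed the job in at 38 s. I could not measure whether each jaw still holds more than 6 N.

**Insertion:** I lifted the post by its cap and lowered it into the mouth. It touched the bottom at the expected height, and I pressed with about 5 N there.

**Tightening:** I turned the crank clockwise through roughly 1.2 to 1.3 rad. Drag rose from about 2.6 N to about 8 N, estimated from the wrist force plus the wrist moment.

**Spring-back:** When I first let go, the crank sprang back about 0.14 rad, more than the "little" the task describes. I gripped it again, tightened to about 8.5 N and eased it back before opening the fingers. It came to rest at the same angle as before, about 0.06 rad past where I judge the jaws first touch the post.

**Last checks:**
- The post stands upright in the collet.
- The crank did not move in two pictures 1.6 s apart.
- The gripper is clear of everything, and the robot touched none of the bystanders.
- I inferred the remaining jaw grip only from where the crank came to rest. About 2 N at the pin is still held, and I did not tug the post to test it.

**Disagreement:** Before insertion, the scene and wrist cameras differed by about 2 to 3 mm on how well the foot was centred over the mouth. The post went in without any side force.

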